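Return the drilling template to its rack slot

ROBOT

A 6-joint arm with a two-finger parallel gripper is mounted at the origin on a cart in front of the work surface, level with it; the furniture and walls round the work are solid. World frame = base frame: x ahead of the robot, y to its left, z up, the work surface at z = 0. Lengths are in m, angles in rad, forces in N, time in s.
With the tool pointing down it reaches from about 0.25 to 0.85 m from the base axis. Payload 12.5 kg.
Tool frame: the origin (TCP) lies at the very end of the fingers, on their centre line; the grasp point (between the pads) lies 19 mm behind it (manip.tcp_to_grasp is the distance from the TCP to the grasp point, in m); z points along the fingers, y is the line along which they close (so a half turn about z gives the same grasp; the last joint's range is limited). The gripper opens to 93 mm and grips with 3 to 60 N. Pads are 15 mm wide; open, the fingers measure 128 mm over their backs; the gripper's body (75 mm by 188 mm) begins 65 mm behind the grasp point.
Start: joints at [1.117, 0.351, 1.652, -0, 1.139, -0.085], TCP at [0.198, 0.513, 0.219] pointing down, gripper open.
Joint ranges: [-2.75, 2.75], [-0.79, 2.1], [0.01, 2.65], [-1.57, 4.71], [0.07, 3.14], [-2.87, 2.87]. Speed limits (rad/s): [2.22, 2.22, 2.79, 3.14, 3.14, 3.14].

INTERFACE

Orientations are given as a unit quaternion [w, x, y, z].
In Python, from cell import manip gives the robot as it stands.
- The arm moves only by the tool inch_along, called in YAML: its name, and indented under it one key for each argument. Schema: {"type":"object","properties":{"ticks":{"type":"array","items":{"type":"array","items":{"type":"number"},"minItems":7,"maxItems":7},"minItems":1,"maxItems":12},"grip_n":{"type":"number"},"only":{"type":"string"},"quiet":{"type":"boolean"},"lines":{"type":"string"}},"required":["ticks"],"additionalProperties":false}. ticks is a list of rows, 1 to 12 of them, each of 7 numbers: the opening from 0.0 (shut) to 1.0 (fully open), then dx, dy, dz in m, then a rotation vector rx, ry, rz in rad; each row is the pose to reach, as a shift and turn from the pose commanded when the call began, along the tool's axes at that moment; what a row does not reach only later rows make up. A row lasts 1/8 s, in which the tool goes at most 0.0625 m and 0.188 rad, less where a joint would pass 70% of its speed; a pose out of reach is approached as far as the arm can. The fingers move at their own pace and stop on an object; grip_n is the grip in N (left out, the last holds). Time passes only in rows, so rows that do not move let the fingers close. The tool returns the time, the measured TCP pose, the force, the opening and the grip force at its end. only (a regular expression) keeps the lines of the reply that match it, lines (a string "A,B") keeps lines A to B, and quiet returns only ok. Input that does not fit is refused with a message, and nothing moves.
- manip.observe(): the state, without advancing time (a new reading comes with each control period).
- manip.grab_frame(name): name is "side" or "top"; returns a dict with "image" (400x640x3 uint8, blue, green, red), "mtx" (3x3 intrinsics, pixels), "T" (4x4, takes a point from camera to world coordinates). Camera axes: x right, y up, looking along -z (the intrinsics and any distortion apply to the point x, -y, -z); pixel columns grow to the right and rows downward; lengths in m; the calibration is good to about 2 mm. A picture is of the moment at which its call begins. There is no depth.
- manip.job_done(): hands the job in; it is judged then, once.
The state is a dict: "time": time; "joint_pos": joint angles; "qvel": joint speeds; "joint_efforts": joint torques, N m; "ee_pos": TCP position; "ee_rot": TCP orientation; "contact_force": force on the tool from outside, world axes, zero at the start; "wrist_torque": the same for the moment, N m; "finger_gap": opening from 0.0 (shut) to 1.0 (fully open); "gripper_force": force on a finger pad.
Only numpy, scipy, OpenCV 4.12 (cv2) and the standard library are available. Lean on these libraries where they do the work, as an engineer would, in place of code of your own. Each camera call takes 0.05 s, during which the arm holds its last target. There are 200 camera calls.

TASK

Put the aluminium drilling template away in the rack. First lean it on the sloped wooden rest, standing on the ledge with its drilled end up, and let go of it there so that you can take a fresh grip; then slide it, plain end first, down into the empty slot that it fits until it stands fully home, let go, and leave the other things on the bench where they are.

Things in the scene. Friction and masses are not known exactly. Their poses are not given: they have to be found in the camera images.
- template: drilling template: aluminium plate 130 mm long (x), 60 wide (y), 10 thick (z), about 0.16 kg. Three dark round bushes, flush with its faces, lie in the half towards its +x end (drilled end); the -x end is plain. Origin: centre of the underside as it lies. It starts flat on the bench, drilled end roughly to the robot's left (+y, within 0.4 rad), face up
- template_foot (a point): middle of the end face at the template's plain (-x) end; axes as the template's
- template_head (a point): middle of the end face at the template's drilled (+x) end; axes as the template's
- rest: sloped wooden rest, fixed to the bench: base board 70 mm (x) by 115 (y), 10 thick; on it a sloping board 42 mm wide (x), 75 long, 8 thick, that rises to the rest's +y at 60 degrees to the bench, on a post behind; the sloped face looks up and to -y. The template on it overhangs the board by 9 mm each side and 55 mm at the top. Origin: underside, middle; z up
- rest_corner (a point): middle of the inner corner where the sloped face of the rest meets the ledge at its foot, 35 mm to -y of the rest's origin and 22 mm above the bench; the ledge is square to the face, 50 mm wide (x), and sticks out 14 mm from it. Axes as the rest's. Mind the wrist: a wall shelf, under 0.6 m up, overhangs the bench beyond x = 0.57 m
- rack: base board of the rack, fixed, 104 mm (x) by 196 (y), 12 thick, origin under its middle. On it, 60 mm apart along its y, in any order, stand three wooden blocks with tops 72 mm above the bench, each with a slot from above, long in x: one empty, 12.5 mm wide (the template's); one filled by a shorter fixed plate, top 102 mm above the bench; one empty but only 6 mm wide
- slot: the rack block with the template's slot, fixed, 84 mm (x) by 56 (y), 60 high; origin in the middle of its underside, 12 mm above the bench, z up. The slot in its top is 63 mm long (x), 12.5 wide (y), 55 deep, with 2 mm bevels round the mouth; a template that is home stands 75 mm out of it
- slot_floor (a point): middle of that slot's floor, 17 mm above the bench; axes as the block's
- slot_mouth (a point): middle of that slot's mouth, 72 mm above the bench; axes as the block's
- the_sanding_block: bystander, loose: brown sanding block, 55x100x31 mm; origin in the middle of its underside
- the_wax_tin: bystander, loose: low round tin, 73 mm wide, 28 mm high; origin in the middle of its underside
- the_grease_tin: bystander, loose: round tin, 69 mm wide, 50 mm high; origin in the middle of its underside
- the_wedge_block: bystander, loose: wooden block between rest and rack, 50x60x40 mm; origin in the middle of its underside
- the_wood_offcut: bystander, loose: offcut of wood, 45x110x35 mm; origin in the middle of its underside

How it is judged:
By the outcome, as a careful person would: the job done as asked, in the order asked, and still so for the second after the job is handed in, with the robot touching nothing.
It also fails if it takes over 59 s, if anything falls off the work surface, if the arm or the gripper's body presses on something with over 40 N, if the wrist force passes 120 N, or if a joint passes its speed limit or range.

## Working session

There is one attempt and no reset: what is moved stays moved. The work goes in short steps, Python scripts to look and compute and a tool call to move; the robot and the scene stay as the last step left them, time stands still between calls to the robot, and variables do not carry over. Pictures are saved under pics/ and viewed, at most 13 in all, crops included, and the job is handed in when it is done.

```bash
ls; mkdir -p pics; python3 - <<'E'
from cell import manip
import cv2
for n in("top","side"):
    f=manip.grab_frame(n); cv2.imwrite(f"pics/{n}0.png",f["image"]); print(n,f["mtx"].round(1).tolist(),f["T"].round(3).tolist(),[k for k in f])
s=manip.observe(); print({k:s[k] for k in("time","ee_pos","ee_rot","contact_force","finger_gap")}, manip.tcp_to_grasp)
E
```

```text
cell.py
pics
top [[430.3, 0.0, 319.4], [0.0, 430.3, 199.3], [0.0, 0.0, 1.0]] [[-0.014, 0.992, -0.128, 0.366], [-1.0, -0.012, 0.011, -0.012], [0.009, 0.128, 0.992, 1.153], [0.0, 0.0, 0.0, 1.0]] ['image', 'mtx', 'T']
side [[490.5, 0.0, 311.1], [0.0, 490.5, 197.2], [0.0, 0.0, 1.0]] [[0.983, 0.128, -0.131, 0.312], [-0.181, 0.595, -0.783, -1.237], [-0.022, 0.793, 0.609, 1.033], [0.0, 0.0, 0.0, 1.0]] ['image', 'mtx', 'T']
{'time': 0.1, 'ee_pos': array([0.19812725, 0.51276657, 0.21818356]), 'ee_rot': array([-1.14665832e-04,  1.83347189e-01,  9.83048100e-01, -4.77072232e-04]), 'contact_force': array([ 0.7107956 ,  0.23693967, -0.82891117]), 'finger_gap': 1.0019661378373184} 0.0188
```

View pics/top0.png

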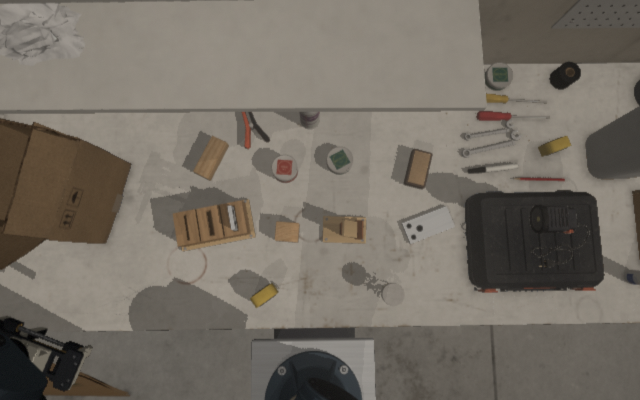

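View pics/side0.png

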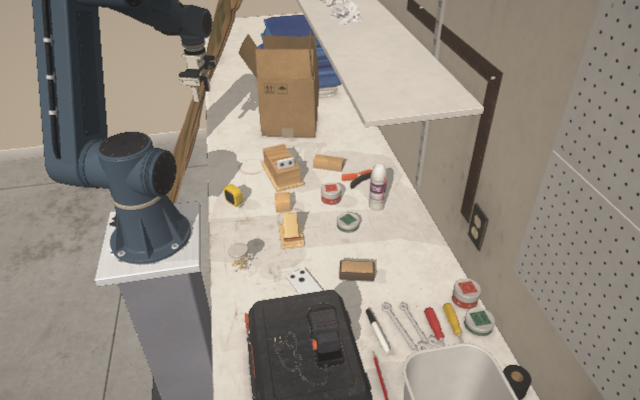

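```bash
cat > h.py <<'E'
import numpy as np, cv2
from cell import manip
def ray(f,uv):
    K=f["mtx"];T=f["T"];d=np.array([(uv[0]-K[0,2])/K[0,0],-(uv[1]-K[1,2])/K[1,1],-1.])
    d=T[:3,:3]@d; return T[:3,3],d/np.linalg.norm(d)
def onz(f,uv,z):
    o,d=ray(f,uv); return o+d*(z-o[2])/d[2]
def two(fa,a,fb,b):
    o1,d1=ray(fa,a);o2,d2=ray(fb,b)
    s=np.linalg.lstsq(np.c_[d1,-d2],o2-o1,rcond=None)[0]
    p,q=o1+s[0]*d1,o2+s[1]*d2; return (p+q)/2,np.linalg.norm(p-q)
def proj(f,p):
    T=f["T"];c=T[:3,:3].T@(np.asarray(p)-T[:3,3]);K=f["mtx"]
    return np.array([K[0,2]-K[0,0]*c[0]/c[2],K[1,2]+K[1,1]*c[1]/c[2]])
def crop(f,x0,y0,w,h,s): return cv2.resize(f["image"][y0:y0+h,x0:x0+w],None,fx=s,fy=s,interpolation=cv2.INTER_CUBIC)
E
python3 - <<'E'
from h import *
t=manip.grab_frame("top");s=manip.grab_frame("side")
import pickle;pickle.dump((t,s),open("f0.pkl","wb"))
a=crop(t,165,185,200,75,4)
b=np.hstack([crop(s,255,140,80,60,5),crop(s,260,180,80,60,5)])
cv2.imwrite("pics/c1.png",np.vstack([a,b]))
im=t["image"][195:255,390:464]; hsv=cv2.cvtColor(im,cv2.COLOR_BGR2HSV)
cv2.imwrite("pics/c2.png",np.hstack([crop(t,385,190,80,60,5),crop(s,275,255,80,60,5)]))
print(im[20:45:6,10:70:8].tolist())
E
```

```text
[[[129, 140, 147], [132, 143, 150], [86, 93, 97], [139, 145, 149], [141, 147, 150], [144, 150, 153], [142, 147, 151], [115, 126, 132]], [[94, 102, 107], [142, 148, 152], [140, 145, 149], [143, 149, 153], [143, 149, 153], [143, 149, 153], [142, 148, 152], [123, 133, 140]], [[94, 102, 107], [66, 69, 72], [100, 104, 108], [142, 149, 153], [144, 150, 154], [142, 148, 152], [144, 150, 154], [126, 137, 144]], [[128, 139, 145], [146, 152, 155], [143, 148, 152], [143, 149, 152], [144, 149, 154], [133, 143, 150], [133, 143, 150], [131, 142, 149]], [[128, 139, 145], [98, 103, 106], [140, 145, 150], [131, 142, 148], [131, 142, 149], [130, 141, 149], [128, 139, 146], [128, 139, 145]]]
```

View pics/c1.png

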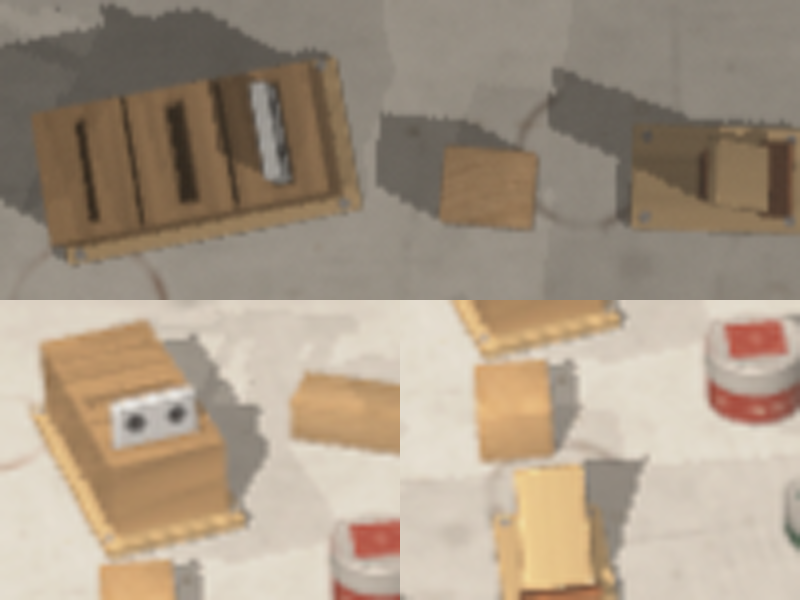

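View pics/c2.png

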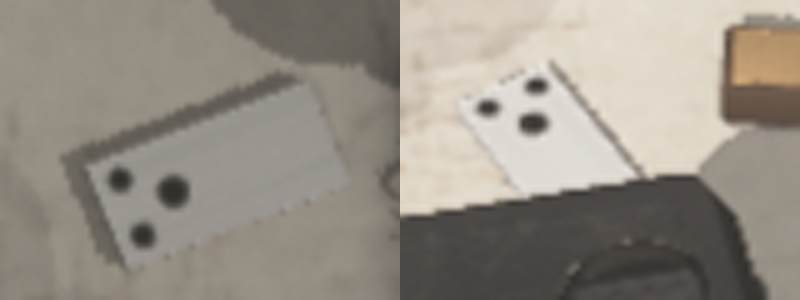

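The top view shows the template at px (427,224), drilled end left. The rest is near (346,229) and the rack near (215,222). The rack's middle block has the wide empty slot, crop (168–198,100–203), which is about px (211,223). The left block has the narrow slot and the right one is filled.

```bash
python3 - <<'E'
from h import *
import pickle
t,s=pickle.load(open("f0.pkl","rb"))
def mask(im,roi,fn):
    m=np.zeros(im.shape[:2],np.uint8);x,y,w,h=roi
    m[y:y+h,x:x+w]=fn(cv2.cvtColor(im,cv2.COLOR_BGR2HSV).astype(int)[y:y+h,x:x+w])*255
    c=max(cv2.findContours(m,cv2.RETR_EXTERNAL,cv2.CHAIN_APPROX_NONE)[0],key=cv2.contourArea); return m,c
T=t["image"];S=s["image"]
def rect(c,f,z):
    w=np.array([onz(f,p,z)[:2] for p in c[:,0,:]],np.float32)*1000
    r=cv2.minAreaRect(w); return np.round(r[0],1),np.round(r[1],1),round(r[2],1)
m,c=mask(T,(392,198,72,50),lambda h:(h[...,1]<22)&(h[...,2]>138)); m=cv2.morphologyEx(m,cv2.MORPH_CLOSE,np.ones((3,3)))
c=max(cv2.findContours(m,cv2.RETR_EXTERNAL,cv2.CHAIN_APPROX_NONE)[0],key=cv2.contourArea)
print("template",cv2.contourArea(c),rect(c,t,.01))
# bushes
def bush(im,roi,th):
    x,y,w,h=roi;g=cv2.cvtColor(im,cv2.COLOR_BGR2GRAY)[y:y+h,x:x+w]
    k,l,st,ce=cv2.connectedComponentsWithStats((g<th).astype(np.uint8)); return [(st[i,4],(ce[i]+[x,y]).round(1)) for i in range(1,k) if st[i,4]>5]
bt=bush(T,(402,218,22,24),95);bs=bush(S,(286,267,28,20),110);print(bt,bs)
# wood
wood=lambda h:(h[...,1]>60)
for n,roi in(("rest",(318,205,60,45)),("rack",(165,190,95,65)),("wedge",(270,215,35,30))):
    m,c=mask(T,roi,wood); print(n,cv2.contourArea(c),cv2.boundingRect(c),[rect(c,t,z) for z in(.01,.04)],cv2.boxPoints(cv2.minAreaRect(c)).round(1).tolist())
hs=cv2.cvtColor(T,cv2.COLOR_BGR2HSV); print(hs[228,318:375].tolist())
g=T[200:246,200:222,2]; print(g[::3].tolist())
E
```

```text
template 976.0 (array([ 442.4, -314.1]), array([ 58.2, 127.7]), 20.3)
[(np.int32(11), array([405.2, 219.5])), (np.int32(16), array([408.5, 225.5])), (np.int32(29), array([419.4, 227.7])), (np.int32(17), array([413.1, 236.6]))] [(np.int32(6), array([302. , 271.5])), (np.int32(7), array([292. , 276.3])), (np.int32(14), array([301.1, 279.1]))]
rest 1074.0 (322, 216, 44, 28) [(array([433.1, -88.2]), array([114.3,  70.8]), 87.5), (array([431.4, -86.2]), array([111.3,  69. ]), 87.5)] [[321.79998779296875, 241.8000030517578], [322.6000061035156, 215.1999969482422], [365.79998779296875, 216.5], [365.0, 243.10000610351562]]
rack 2939.5 (173, 199, 82, 52) [(array([449.3, 257.5]), array([105.6, 206.8]), 10.3), (array([447.1, 250.4]), array([102.9, 201.4]), 10.3)] [[170.8000030517578, 212.89999389648438], [248.1999969482422, 198.0], [255.6999969482422, 237.0], [178.3000030517578, 251.8000030517578]]
wedge 428.0 (275, 221, 25, 22) [(array([429.2,  63.4]), array([63. , 52.8]), 84.8), (array([427.6,  61.4]), array([61.4, 51.4]), 84.8)] [[274.0, 240.1999969482422], [275.6000061035156, 220.3999938964
[... 1909 characters left out ...]
5, 111, 122, 125, 129, 132, 135, 135, 125], [118, 124, 132, 134, 133, 131, 129, 127, 115, 88, 57, 52, 54, 73, 102, 121, 123, 125, 130, 134, 136, 131], [112, 122, 129, 134, 135, 131, 130, 128, 123, 97, 58, 52, 54, 59, 85, 118, 122, 123, 126, 132, 136, 134], [91, 118, 126, 132, 134, 134, 131, 129, 127, 123, 117, 114, 115, 121, 128, 130, 125, 122, 123, 126, 134, 133], [76, 116, 121, 128, 133, 133, 132, 130, 128, 124, 119, 116, 114, 108, 108, 103, 100, 104, 106, 101, 109, 117], [97, 99, 102, 105, 102, 113, 121, 122, 126, 124, 143, 146, 146, 147, 147, 149, 150, 149, 150, 149, 150, 152], [149, 149, 150, 149, 149, 150, 148, 146, 147, 144, 149, 150, 142, 141, 132, 129, 144, 146, 148, 147, 147, 149]]
```

```bash
python3 - <<'E'
from h import *
import pickle
t,s=pickle.load(open("f0.pkl","rb"))
cv2.imwrite("pics/c3.png",np.vstack([crop(t,318,205,64,40,9)[:, :560],crop(s,268,205,56,46,10)[:230,:560]]))
E
```

```text
(no output)
```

View pics/c3.png

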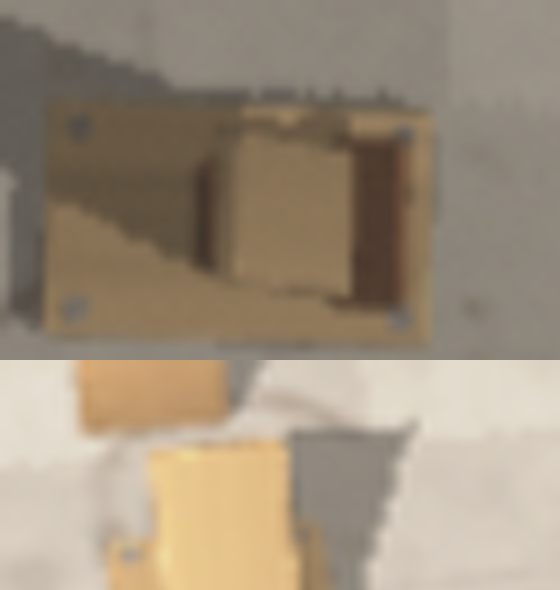

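Template is 130×60 at (0.442,−0.314), yaw 110.3°. The rest base is at (0.433,−0.088), yaw −2.5°, and the ledge seen at px 357.5–362.8 agrees with the predicted corner. Next I check heights across both views, find the slot accurately and compute the first move.

```bash
cat >> h.py <<'E'
from scipy.spatial.transform import Rotation as Ro
def frame(y,z):
    z=np.array(z,float);z/=np.linalg.norm(z);y=np.array(y,float);y-=z*(y@z);y/=np.linalg.norm(y)
    return np.c_[np.cross(y,z),y,z]
def delta(p,R):
    s=manip.observe();q=s["ee_rot"];A=Ro.from_quat([q[1],q[2],q[3],q[0]]).as_matrix()
    print("shift",(A.T@(np.array(p)-s["ee_pos"])).round(4),"rot",Ro.from_matrix(A.T@R).as_rotvec().round(4),"from",s["ee_pos"].round(4))
E
python3 - <<'E'
from h import *
import pickle
t,s=pickle.load(open("f0.pkl","rb"))
for a,b in(((408.5,225.5),(302,271.5)),((413.1,236.6),(292,276.3)),((419.4,227.7),(301.1,279.1))):
    p,e=two(t,a,s,b);print("bush",p.round(4),round(e,4))
for uv in((357.5,229.4),(362.8,229.4)):print("ledge",onz(t,uv,.025).round(4))
# rest height: top edge of sloping board, far corners in both views (crop3)
for a,b in(((318+235/9,205+137/9),(268+288/10,205+(440-360)/10)),((318+228/9,205+290/9),(268+150/10,205+(450-360)/10))):
    p,e=two(t,a,s,b);print("boardtop",p.round(4),round(e,4))
# slot
g=cv2.resize(cv2.cvtColor(t["image"],cv2.COLOR_BGR2GRAY)[195:255,165:260],None,fx=8,fy=8,interpolation=cv2.INTER_CUBIC)
up=lambda c:(c+.5)/8-.5+np.array([165,195])
def rc(c,z):
    w=np.array([onz(t,p,z)[:2] for p in up(c.reshape(-1,2).astype(float))],np.float32)*1000
    r=cv2.minAreaRect(w);return np.round(r[0],1),np.round(r[1],1),round(r[2],1),w.mean(0)
for th in(65,75,85):
    cs=cv2.findContours((g<th).astype(np.uint8),cv2.RETR_LIST,cv2.CHAIN_APPROX_NONE)[0]
    for c in cs:
        if cv2.contourArea(c)>1500: print(th,cv2.contourArea(c),rc(c,.072))
R=t["image"][:,:,2]
print(R[205:250:4,168:256:2])
E
```

```text
bush [ 0.4414 -0.2607  0.0119] 0.0022
bush [ 0.4113 -0.272   0.0105] 0.001
bush [ 0.4345 -0.2894  0.0122] 0.001
ledge [ 0.431  -0.1233  0.025 ]
ledge [ 0.4308 -0.1373  0.025 ]
boardtop [ 0.4547 -0.0849  0.0841] 0.0077
boardtop [ 0.4125 -0.082   0.0852] 0.0078
65 2674.5 (array([439.2, 310.7]), array([62.5,  5.4]), 10.2, array([439.12424, 310.59564], dtype=float32))
65 5888.5 (array([450. , 251.6]), array([61.8, 10.8]), 10.2, array([449.37097, 251.38988], dtype=float32))
65 2496.0 (array([463.2, 224.8]), array([63. ,  5.7]), 11.6, array([463.68323, 224.97665], dtype=float32))
75 3654.0 (array([439.4, 310.8]), array([64.8,  7. ]), 9.8, array([439.2131 , 310.58115], dtype=float32))
75 7125.0 (array([450.1, 251.6]), array([63.9, 12.2]), 10.2, array([449.60703, 251.33885], dtype=float32))
75 2092.0 (array([445.1, 282.3]), array([80.8,  3.9]), 10.1, array([444.96317, 282.17706], dtype=float32))
75 5869.5 (array([457.1, 222.5]), array([79.6, 13.1]), 9.4, array([458.67377, 222.99054], dtype=float32))
85 4782.0 (array([439.7, 310.9]), array([67. ,  9.1]), 9.0, array([439.53537, 310.6245 ], dty
[... 2040 characters left out ...]
2 120 108  58 125 129 121 116 122  83 123
  134 131 130 126 125 130 126 120 125 121  96 103 111 109 119 133 147 150
  150 153 152 154 150 138 152 143]
 [149 152 151 147 124 130 130 132 121 118 119 127 129 128 116 116  94 108
  109 102 104 112 123 121 145 148 148 152 150 152 149 144 147 137 140 150
  149 150 150 151 152 154 154 153]
 [151 154 153 150 146 127 121 110 102  99  98 114 128 133 145 147 149 150
  149 148 147 149 142 132 144 148 147 148 151 151 150 150 151 152 152 154
  153 153 151 152 154 153 154 153]
 [149 150 149 146 144 147 119 148 125 132 144 149 139 134 148 142 144 155
  153 151 151 150 150 149 150 152 153 154 153 154 155 154 154 156 154 154
  153 154 153 151 149 150 150 153]]
```

```bash
python3 - <<'E'
from h import *
a=np.deg2rad(20.3);R=frame([np.cos(a),np.sin(a),0],[0,0,-1])
delta([.4337,-.2907,.15],R)
E
```

```text
shift [-0.5094 -0.6646  0.0687] rot [-7.000e-04  2.000e-04  8.477e-01] from [0.1981 0.5128 0.2183]
```

inch_along:
  ticks:
    - [1,-0.51,-0.665,0.069,0,0,0.848]
    - [1,-0.51,-0.665,0.069,0,0,0.848]
    - [1,-0.51,-0.665,0.069,0,0,0.848]
    - [1,-0.51,-0.665,0.069,0,0,0.848]
    - [1,-0.51,-0.665,0.069,0,0,0.848]
    - [1,-0.51,-0.665,0.069,0,0,0.848]
    - [1,-0.51,-0.665,0.069,0,0,0.848]
    - [1,-0.51,-0.665,0.069,0,0,0.848]
    - [1,-0.51,-0.665,0.069,0,0,0.848]
    - [1,-0.51,-0.665,0.069,0,0,0.848]
    - [1,-0.51,-0.665,0.069,0,0,0.848]
    - [1,-0.51,-0.665,0.069,0,0,0.848]
  grip_n: 40

```text
time: 1.7
ee_pos: [0.4089, -0.2065, 0.1569]
ee_rot: [0.0, 0.572, 0.82, 0.0]
contact_force: [1.2, 1.4, 0.6]
finger_gap: 1.001
gripper_force: 0.0
```

```bash
python3 - <<'E'
from h import *
a=np.deg2rad(20.3);R=frame([np.cos(a),np.sin(a),0],[0,0,-1])
delta([.4337,-.2907,.15],R)
E
```

```text
shift [-0.0876 -0.0058  0.0069] rot [ 0.0002  0.0001 -0.001 ] from [ 0.4089 -0.2065  0.1569]
```

inch_along:
  ticks:
    - [1,-0.07,-0.005,0.006,0,0,0]
    - [1,-0.07,-0.005,0.006,0,0,0]
    - [1,-0.07,-0.005,0.006,0,0,0]
    - [1,-0.07,-0.005,0.006,0,0,0]

```text
time: 2.2
ee_pos: [0.4281, -0.2704, 0.1512]
ee_rot: [-0.0, 0.571, 0.821, 0.0]
contact_force: [-0.6, 0.3, 0.0]
finger_gap: 0.997
gripper_force: 0.0
```

```bash
python3 - <<'E'
from h import *
a=np.deg2rad(20.3);R=frame([np.cos(a),np.sin(a),0],[0,0,-1])
delta([.4337,-.2907,.003],R)
E
```

```text
shift [-0.0211 -0.0018  0.1482] rot [-0.0001 -0.0004  0.0007] from [ 0.4281 -0.2704  0.1512]
```

inch_along:
  ticks:
    - [1,-0.021,-0.002,0.05,0,0,0]
    - [1,-0.021,-0.002,0.1,0,0,0]
    - [1,-0.021,-0.002,0.13,0,0,0]
    - [1,-0.021,-0.002,0.13,0,0,0]
    - [1,-0.021,-0.002,0.13,0,0,0]

```text
time: 2.82
ee_pos: [0.4344, -0.2919, 0.0226]
ee_rot: [0.001, 0.571, 0.821, -0.0]
contact_force: [0.7, -0.9, -0.7]
finger_gap: 1.002
gripper_force: 0.0
```

```bash
python3 - <<'E'
from h import *
a=np.deg2rad(20.3);R=frame([np.cos(a),np.sin(a),0],[0,0,-1])
delta([.4337,-.2907,.003],R)
t=manip.grab_frame("top");cv2.imwrite("pics/c4.png",np.hstack([crop(t,360,180,130,90,6)]))
E
```

```text
shift [ 0.0014 -0.0003  0.0196] rot [0.0009 0.0015 0.0005] from [ 0.4344 -0.2919  0.0226]
```

View pics/c4.png

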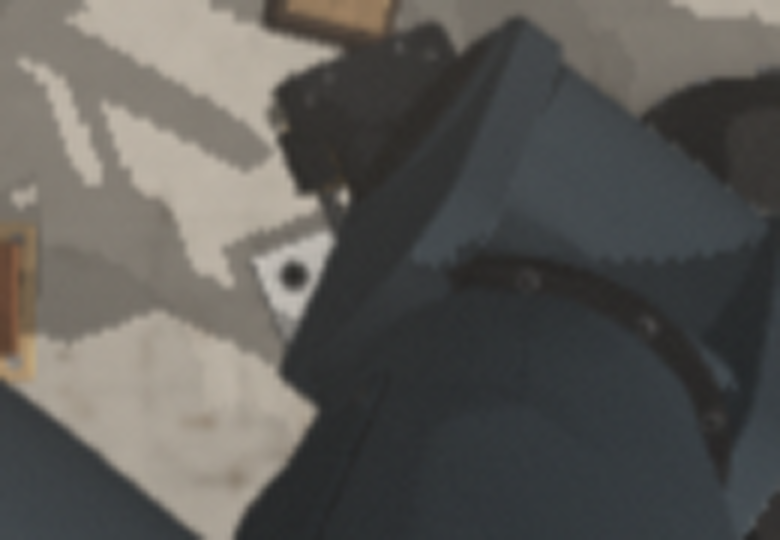

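The arm hides most of the template, but the drilled head is still in place at about px (409,225). I'll go down and close.

inch_along:
  ticks:
    - [1,0.001,0,0.019,0,0,0]
    - [1,0.001,0,0.019,0,0,0]
    - [1,0.001,0,0.019,0,0,0]
    - [0.5,0.001,0,0.019,0,0,0]
    - [0.5,0.001,0,0.019,0,0,0]
    - [0.5,0.001,0,0.019,0,0,0]
    - [0.5,0.001,0,0.019,0,0,0]
    - [0.5,0.001,0,0.019,0,0,0]
  grip_n: 40

```text
time: 3.88
ee_pos: [0.4335, -0.2911, 0.0022]
ee_rot: [0.0, 0.572, 0.821, 0.0]
contact_force: [1.4, 0.9, 1.8]
finger_gap: 0.639
gripper_force: 40.0
```

inch_along:
  ticks:
    - [0.5,0,0,-0.05,0,0,0]
    - [0.5,0,0,-0.12,0,0,0]
    - [0.5,0,0,-0.12,0,0,0]
    - [0.5,0,0,-0.12,0,0,0]
    - [0.5,0,0,-0.12,0,0,0]

```text
time: 4.5
ee_pos: [0.4325, -0.2904, 0.1203]
ee_rot: [-0.002, 0.572, 0.821, 0.0]
contact_force: [-0.2, -0.5, -1.8]
finger_gap: 0.636
gripper_force: 40.0
```

```bash
cat >> h.py <<'E'
p_=np.deg2rad(-2.5);RX=np.array([np.cos(p_),np.sin(p_),0]);RY=np.array([-np.sin(p_),np.cos(p_),0]);UP=np.array([0,0,1.])
XT=.5*RY+.8660*UP;ZT=.8660*RY-.5*UP;C=np.array([.4316,-.1232,.022]);RA=frame(RX,ZT)
E
python3 - <<'E'
from h import *
print(RA.round(3));delta(C+.1297*XT-.07*ZT,RA)
E
```

```text
[[ 0.022  0.999  0.038]
 [ 0.5   -0.044  0.865]
 [ 0.866 -0.    -0.5  ]]
shift [ 0.1612  0.0587 -0.0487] rot [-0.2101  1.0304  0.3592] from [ 0.4325 -0.2904  0.1203]
```

inch_along:
  ticks:
    - [0.5,0.16,0.059,-0.1,-0.21,1.03,0.359]
    - [0.5,0.16,0.059,-0.1,-0.21,1.03,0.359]
    - [0.5,0.16,0.059,-0.1,-0.21,1.03,0.359]
    - [0.5,0.16,0.059,-0.06,-0.21,1.03,0.359]
    - [0.5,0.16,0.059,-0.06,-0.21,1.03,0.359]
    - [0.5,0.16,0.059,-0.05,-0.21,1.03,0.359]
    - [0.5,0.16,0.059,-0.05,-0.21,1.03,0.359]
    - [0.5,0.16,0.059,-0.05,-0.21,1.03,0.359]
    - [0.5,0.16,0.059,-0.05,-0.21,1.03,0.359]

```text
time: 5.62
ee_pos: [0.4336, -0.1203, 0.1729]
ee_rot: [-0.343, 0.625, 0.601, 0.36]
contact_force: [0.0, -0.1, -1.5]
finger_gap: 0.643
gripper_force: 40.0
```

```bash
python3 - <<'E'
from h import *
delta(C+.1297*XT-.07*ZT,RA)
print(manip.observe()["joint_pos"])
t=manip.grab_frame("top");s=manip.grab_frame("side");cv2.imwrite("pics/c5.png",np.hstack([crop(t,280,150,130,130,3),crop(s,220,130,130,130,3)]))
E
```

```text
shift [-0.0024 -0.0018  0.0028] rot [0.0007 0.0058 0.0049] from [ 0.4336 -0.1203  0.1729]
[-0.78853235  0.61205566  1.76639832  0.68865988  1.60992874 -1.04217181]
```

View pics/c5.png

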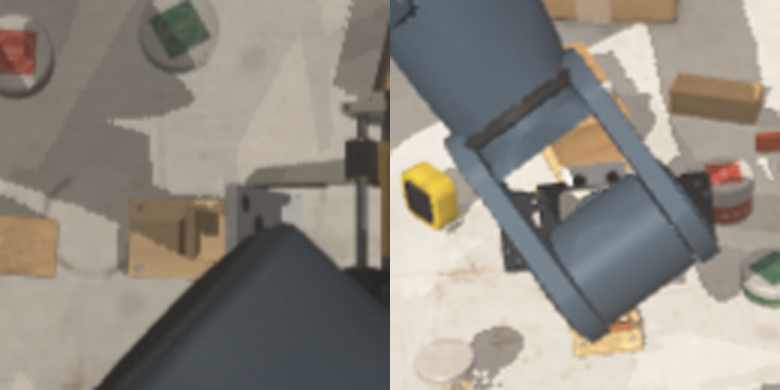

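The plate hangs over the rest, head up, held square. I'll bring it in towards the face, then down to the ledge.

inch_along:
  ticks:
    - [0.5,-0.012,-0.002,0.035,0.001,0.005,0.005]
    - [0.5,-0.027,-0.002,0.068,0.001,0.005,0.005]
    - [0.5,-0.027,-0.002,0.068,0.001,0.005,0.005]
    - [0.5,-0.027,-0.002,0.068,0.001,0.005,0.005]
    - [0.5,-0.027,-0.002,0.068,0.001,0.005,0.005]

```text
time: 6.35
ee_pos: [0.4339, -0.0761, 0.1154]
ee_rot: [-0.346, 0.626, 0.598, 0.362]
contact_force: [-0.4, -0.2, -2.3]
finger_gap: 0.639
gripper_force: 40.0
```

```bash
python3 - <<'E'
from h import *
delta(C+.0897*XT-.0022*ZT,RA)
E
```

```text
shift [-0.0148 -0.0002  0.0037] rot [ 0.0014 -0.0012 -0.0011] from [ 0.4339 -0.0761  0.1154]
```

inch_along:
  ticks:
    - [0.5,-0.006,0,0.002,0,0,0]
    - [0.5,-0.012,0,0.002,0,0,0]
    - [0.5,-0.013,0,0.002,0,0,0]
    - [0.5,-0.013,0,0.003,0,0,0]

```text
time: 6.85
ee_pos: [0.4332, -0.0792, 0.1017]
ee_rot: [-0.347, 0.626, 0.597, 0.362]
contact_force: [0.9, 0.6, -2.1]
finger_gap: 0.635
gripper_force: 40.0
```

inch_along:
  ticks:
    - [0.5,-0.001,0,0.001,0,0,0]
    - [0.5,-0.002,0,0.001,0,0,0]
    - [0.5,-0.002,0,0.001,0,0,0]

```text
time: 7.22
ee_pos: [0.4333, -0.0783, 0.1009]
ee_rot: [-0.348, 0.625, 0.597, 0.363]
contact_force: [1.1, 5.3, 10.2]
finger_gap: 0.644
gripper_force: 39.9
```

```bash
python3 - <<'E'
from h import *
s=manip.observe();print("tool-frame force",(RA.T@s["contact_force"]).round(1))
delta(C+.0897*XT-.0022*ZT,RA)
E
```

```text
tool-frame force [11.5  0.9 -0.5]
shift [-0.0011  0.0003 -0.0016] rot [ 0.0002 -0.0064 -0.0022] from [ 0.4333 -0.0783  0.1009]
```

inch_along:
  ticks:
    - [0.5,0.0005,0,0.001,0,0,0]
    - [0.5,0.0005,0,0.002,0,0,0]
    - [0.5,0.0005,0,0.002,0,0,0]

```text
time: 7.6
ee_pos: [0.4333, -0.0776, 0.1006]
ee_rot: [-0.347, 0.625, 0.598, 0.362]
contact_force: [-4.9, -8.2, 15.9]
finger_gap: 0.637
gripper_force: 39.9
```

```bash
python3 - <<'E'
from h import *
s=manip.observe();print("tool-frame force",(RA.T@s["contact_force"]).round(1))
delta(C+.0897*XT-.0022*ZT,RA)
t=manip.grab_frame("top");s=manip.grab_frame("side");cv2.imwrite("pics/c6.png",np.hstack([crop(t,310,190,75,75,5),crop(s,250,160,80,75,5)]))
E
```

```text
tool-frame force [  9.5  -4.5 -15.3]
shift [-0.0011  0.0003 -0.0024] rot [ 0.0004 -0.0043 -0.0015] from [ 0.4333 -0.0776  0.1006]
```

View pics/c6.png

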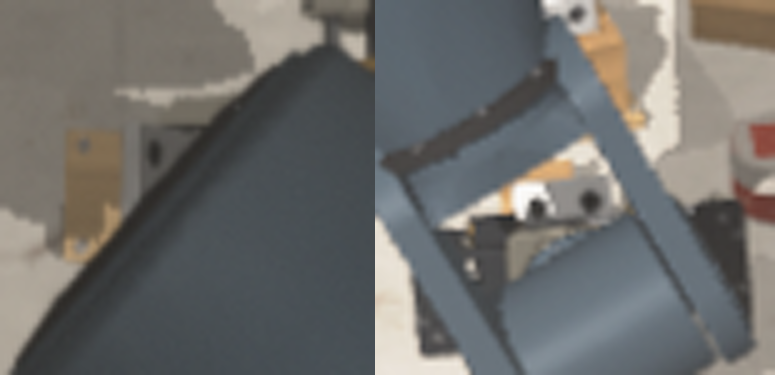

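Both contacts now show: about 9 N on the ledge and 15 N on the face. I'll release and back off square to the plate.

inch_along:
  ticks:
    - [0.7,0,0,0,0,0,0]
    - [0.8,0,0,0,0,0,0]
    - [1,0,0,0,0,0,0]
    - [1,0,0,0,0,0,0]
    - [1,0,0,0,0,0,0]
    - [1,0,0,-0.03,0,0,0]
    - [1,0,0,-0.08,0,0,0]
    - [1,0,0,-0.13,0,0,0]
    - [1,0,0,-0.13,0,0,0]
    - [1,0,0,-0.13,0,0,0]

```text
time: 8.95
ee_pos: [0.428, -0.1891, 0.1633]
ee_rot: [-0.347, 0.626, 0.597, 0.362]
contact_force: [-0.8, -0.6, -0.7]
finger_gap: 0.999
gripper_force: 0.0
```

```bash
python3 - <<'E'
from h import *
import pickle
print(manip.observe()["joint_pos"].round(2))
# yr: tool y for second grip
y=.8660*RY-.5*UP; z=-XT
R2=frame(y,z);Cn=C+np.array([0,.0008,.0]); H=C+.130*XT
delta(H+.10*XT-.005*ZT,R2); print(H,R2.round(2))
E
```

```text
[-0.88  0.69  1.65  0.63  1.69 -1.06]
shift [0.1402 0.0003 0.1233] rot [ 1.2102 -1.2142 -1.2098] from [ 0.428  -0.1891  0.1633]
[ 0.43443526 -0.05826187  0.13458   ] [[-1.    0.04 -0.02]
 [ 0.04  0.87 -0.5 ]
 [ 0.   -0.5  -0.87]]
```

inch_along:
  ticks:
    - [1,0.06,0,-0.03,0,0,0]
    - [1,0.12,0,-0.06,0,0,0]
    - [1,0.17,0,-0.04,0.3,-0.3,-0.3]
    - [1,0.2,0,0,1.21,-1.214,-1.21]
    - [1,0.2,0,0.05,1.21,-1.214,-1.21]
    - [1,0.2,0,0.1,1.21,-1.214,-1.21]
    - [1,0.2,0,0.12,1.21,-1.214,-1.21]
    - [1,0.2,0,0.12,1.21,-1.214,-1.21]
    - [1,0.2,0,0.12,1.21,-1.214,-1.21]
    - [1,0.2,0,0.12,1.21,-1.214,-1.21]
    - [1,0.2,0,0.12,1.21,-1.214,-1.21]
    - [1,0.2,0,0.12,1.21,-1.214,-1.21]

```text
time: 10.45
ee_pos: [0.4371, 0.0145, 0.2767]
ee_rot: [-0.049, 0.096, 0.975, -0.196]
contact_force: [-0.2, 0.0, -0.6]
finger_gap: 1.001
gripper_force: 0.0
```

```bash
python3 - <<'E'
from h import *
print(manip.observe()["joint_pos"].round(2))
R2=frame(ZT,-XT);H=C+.130*XT
delta(H+.10*XT-.005*ZT,R2)
t=manip.grab_frame("top");s=manip.grab_frame("side");cv2.imwrite("pics/c7.png",np.hstack([crop(t,310,190,80,75,5),crop(s,250,160,80,75,5)]))
E
```

```text
[ 0.15  0.2   1.76 -0.36  1.39 -1.12]
shift [-0.008  -0.0039  0.0589] rot [ 0.1249 -0.1252 -0.1224] from [0.4371 0.0145 0.2767]
```

View pics/c7.png

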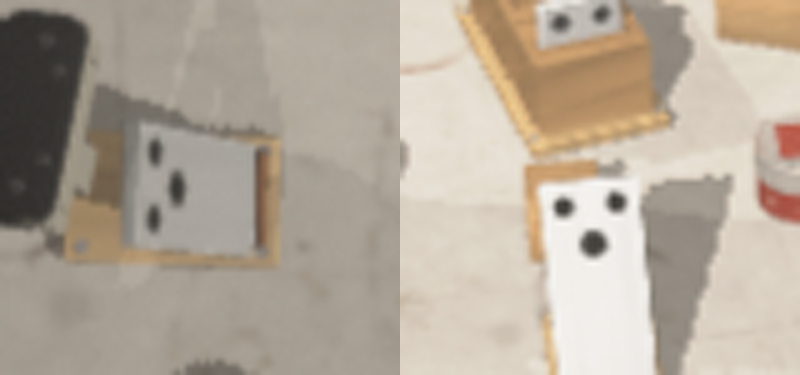

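Template leans on the rest by itself, drilled end up, with bushes in the top crop at (155,153), (153,220) and (177,187). I triangulate these to check the pose.

```bash
python3 - <<'E'
from h import *
t=manip.grab_frame("top");s=manip.grab_frame("side")
def bush(im,roi,th):
    x,y,w,h=roi;g=cv2.cvtColor(im,cv2.COLOR_BGR2GRAY)[y:y+h,x:x+w]
    k,l,st,ce=cv2.connectedComponentsWithStats((g<th).astype(np.uint8)); return [(int(st[i,4]),(ce[i]+[x,y]).round(2)) for i in range(1,k) if st[i,4]>5]
bt=bush(t["image"],(337,215,13,25),85);bs=bush(s["image"],(279,196,18,17),110);print(bt,bs)
bt=[b[1] for b in bt if 6<b[0]<60];bs=[b[1] for b in bs]
a=sorted(bt,key=lambda b:b[0]);hi=sorted(a[:2],key=lambda b:b[1]);bt=[hi[0],hi[1],a[2]]
a=sorted(bs,key=lambda b:b[1]);hi=sorted(a[:2],key=lambda b:-b[0]);bs=[hi[0],hi[1],a[2]]
# bush places on plate (x from foot, y lateral) from the flat measurement
flat=np.array([[.4414,-.2607],[.4113,-.272],[.4345,-.2894]])-[.4424,-.3141]
hx=np.array([-.347,.938])
for f,u,v in zip(flat,bt,bs):
    p,e=two(t,u,s,v); L=.065+f@hx; lat=-(f@np.array([-.938,-.347]))
    ex=C+L*XT-.01*ZT+lat*RX
    print(p.round(4),round(e,4),"expected",ex.round(4),"err face axes",np.r_[(p-ex)@RX,(p-ex)@XT,(p-ex)@ZT].round(4), "top px err",(u-proj(t,ex)).round(2))
R2=frame(ZT,-XT);H=C+.130*XT
delta(H+.04*XT-.005*ZT,R2)
E
```

```text
[(6, array([340.5, 220. ])), (9, array([344.78, 227.  ]))] [(7, array([292.71, 200.  ])), (8, array([282.12, 200.88])), (13, array([288.38, 208.38]))]Traceback (most recent call last):
  File "<stdin>", line 8, in <module>
IndexError: list index out of range
```

```bash
python3 - <<'E'
from h import *
t=manip.grab_frame("top");s=manip.grab_frame("side")
bt=[(340.5,220.1),(340.2,233.6),(344.8,227)];bs=[(292.7,200),(282.1,200.9),(288.4,208.4)]
flat=np.array([[.4414,-.2607],[.4113,-.272],[.4345,-.2894]])-[.4424,-.3141]
hx=np.array([-.347,.938])
for f,u,v in zip(flat,bt,bs):
    p,e=two(t,u,s,v); L=.065+f@hx; lat=-(f@np.array([-.938,-.347]))
    ex=C+L*XT-.01*ZT+lat*RX
    print(p.round(4),round(e,4),"err face axes",np.r_[(p-ex)@RX,(p-ex)@XT,(p-ex)@ZT].round(4),L.round(3),lat.round(3))
R2=frame(ZT,-XT);H=C+.130*XT
delta(H+.04*XT-.005*ZT,R2)
E
```

```text
[ 0.4487 -0.0732  0.127 ] 0.0018 err face axes [-0.0027  0.0009  0.0014] 0.115 0.018
[ 0.4166 -0.0718  0.1278] 0.002 err face axes [-0.0027  0.0017  0.001 ] 0.115 -0.015
[ 0.4332 -0.0846  0.1061] 0.0012 err face axes [-0.0013  0.0013  0.0014] 0.091 0.001
shift [-0.0159 -0.0103  0.118 ] rot [ 0.1298 -0.1305 -0.1306] from [0.4376 0.0134 0.2772]
```

Plate sits within about 1–2 mm of where it should. I'll use C' = C + 1.1 mm·XT + 2 mm·ZT, based on the contact position.

```bash
cat >> h.py <<'E'
C2=C+.0011*XT+.0020*ZT-.0003*RX; G2=C2+.090*XT-.005*ZT; R2=frame(ZT,-XT)
E
```

inch_along:
  ticks:
    - [0.6,-0.016,-0.01,0.04,0.13,-0.13,-0.13]
    - [0.6,-0.016,-0.01,0.04,0.13,-0.13,-0.13]
    - [0.6,-0.016,-0.01,0.04,0.13,-0.13,-0.13]
    - [0.6,-0.016,-0.01,0.04,0.13,-0.13,-0.13]

```text
time: 11.25
ee_pos: [0.4467, -0.0134, 0.2448]
ee_rot: [-0.005, 0.022, 0.966, -0.259]
contact_force: [0.1, -0.4, 0.3]
finger_gap: 0.627
gripper_force: 0.0
```

```bash
python3 - <<'E'
from h import *
delta(G2+.06*XT,R2)
E
```

```text
shift [0.0108 0.0128 0.097 ] rot [-0.0001  0.0018 -0.0019] from [ 0.4467 -0.0134  0.2448]
```

inch_along:
  ticks:
    - [0.6,0.011,0.013,0.05,0,0.002,-0.002]
    - [0.6,0.011,0.013,0.097,0,0.002,-0.002]
    - [0.6,0.011,0.013,0.097,0,0.002,-0.002]
    - [0.6,0.011,0.013,0.097,0,0.002,-0.002]

```text
time: 11.75
ee_pos: [0.4348, -0.0503, 0.1548]
ee_rot: [-0.005, 0.02, 0.966, -0.259]
contact_force: [1.2, 0.2, 0.7]
finger_gap: 0.598
gripper_force: 0.0
```

```bash
python3 - <<'E'
from h import *
delta(G2,R2)
E
```

```text
shift [0.0003 0.0003 0.0604] rot [-0.0015  0.0009  0.001 ] from [ 0.4348 -0.0503  0.1548]
```

inch_along:
  ticks:
    - [0.6,0,0,0.03,0,0,0]
    - [0.6,0,0,0.06,0,0,0]
    - [0.6,0,0,0.06,0,0,0]
    - [0.6,0,0,0.06,0,0,0]
    - [0.05,0,0,0.06,0,0,0]
    - [0.05,0,0,0.06,0,0,0]
    - [0.05,0,0,0.06,0,0,0]
    - [0.05,0,0,0.06,0,0,0]
    - [0.05,0,0,0.06,0,0,0]
    - [0.05,0,0,0.06,0,0,0]
  grip_n: 35

```text
time: 13.0
ee_pos: [0.4323, -0.0808, 0.1013]
ee_rot: [-0.006, 0.02, 0.965, -0.26]
contact_force: [0.1, -0.8, 0.5]
finger_gap: 0.105
gripper_force: 35.0
```

```bash
python3 - <<'E'
from h import *
delta(G2,R2)
E
```

```text
shift [-0.0009 -0.0001 -0.0012] rot [-0.002  -0.0006  0.003 ] from [ 0.4323 -0.0808  0.1013]
```

inch_along:
  ticks:
    - [0.05,0,-0.002,-0.02,0,0,0]
    - [0.05,0,-0.006,-0.08,0,0,0]
    - [0.05,0,-0.006,-0.13,0,0,0]
    - [0.05,0,-0.006,-0.13,0,0,0]
    - [0.05,0,-0.006,-0.13,0,0,0]

```text
time: 13.62
ee_pos: [0.4344, -0.021, 0.2157]
ee_rot: [-0.007, 0.019, 0.965, -0.26]
contact_force: [1.0, -0.4, -2.1]
finger_gap: 0.103
gripper_force: 35.0
```

```bash
cat >> h.py <<'E'
a_=np.deg2rad(10.2);SX=np.array([np.cos(a_),np.sin(a_),0]);SY=np.array([-np.sin(a_),np.cos(a_),0]);M=np.array([.4500,.2514,.072]);R3=frame(SY,-UP)
E
python3 - <<'E'
from h import *
print(manip.observe()["joint_pos"].round(2))
delta(M+.150*UP,R3)
E
```

```text
[ 0.16  0.23  1.93 -0.56  1.16 -1.1 ]
shift [-0.0044  0.2329 -0.1423] rot [-0.5231 -0.0608 -0.2132] from [ 0.4344 -0.021   0.2157]
```

inch_along:
  ticks:
    - [0.05,-0.004,0.06,-0.08,-0.523,-0.061,-0.213]
    - [0.05,-0.004,0.233,-0.142,-0.523,-0.061,-0.213]
    - [0.05,-0.004,0.233,-0.142,-0.523,-0.061,-0.213]
    - [0.05,-0.004,0.233,-0.142,-0.523,-0.061,-0.213]
    - [0.05,-0.004,0.233,-0.142,-0.523,-0.061,-0.213]
    - [0.05,-0.004,0.233,-0.142,-0.523,-0.061,-0.213]
    - [0.05,-0.004,0.233,-0.142,-0.523,-0.061,-0.213]
    - [0.05,-0.004,0.233,-0.142,-0.523,-0.061,-0.213]
    - [0.05,-0.004,0.233,-0.142,-0.523,-0.061,-0.213]

```text
time: 14.75
ee_pos: [0.4504, 0.2509, 0.2228]
ee_rot: [0.001, -0.088, 0.996, -0.0]
contact_force: [0.2, 0.1, -2.3]
finger_gap: 0.108
gripper_force: 35.0
```

```bash
python3 - <<'E'
from h import *
delta(M+.150*UP,R3)
t=manip.grab_frame("top");s=manip.grab_frame("side");cv2.imwrite("pics/c8.png",np.hstack([crop(t,165,180,100,80,4),crop(s,240,110,80,80,4)]))
E
```

```text
shift [0.0003 0.0005 0.0008] rot [-0.0004  0.0017 -0.0012] from [0.4504 0.2509 0.2228]
```

View pics/c8.png

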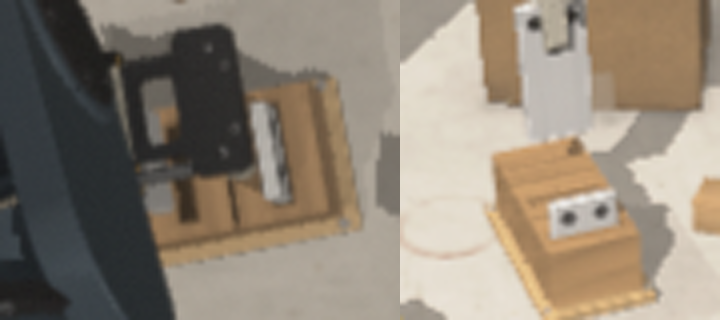

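Plate hangs upright above the middle (wide) slot; the filled plate sits untouched beside it. I'll check its lateral position and tilt from the edges in the side view.

```bash
python3 - <<'E'
from h import *
s=manip.grab_frame("side");g=cv2.cvtColor(s["image"],cv2.COLOR_BGR2GRAY).astype(float)
sat=cv2.cvtColor(s["image"],cv2.COLOR_BGR2HSV)[...,1].astype(float)
P=manip.observe()["ee_pos"]
for d in(.045,.06,.075,.09):
    q=[proj(s,P-d*UP+k*.03*SX-.005*SY) for k in(-1,1)]
    print(d,np.round(q,2).tolist())
for r in range(124,146,2): print(r,g[r,266:294].astype(int))
for r in range(126,142,4): print(r,sat[r,266:294].astype(int))
E
```

```text
0.045 [[270.2, 134.72], [286.71, 131.33]]
0.06 [[270.52, 138.49], [286.94, 135.08]]
0.075 [[270.83, 142.22], [287.16, 138.79]]
0.09 [[271.14, 145.91], [287.38, 142.46]]
124 [135 134 134 158 187 185 186 186 186 186 185 186 187 187 187 187 186 184
 183 185 181 157 132 132 131 132 132 132]
126 [131 131 130 144 172 184 186 186 186 187 186 186 188 187 187 187 187 184
 183 185 184 164 130 130 131 130 130 130]
128 [131 131 132 144 174 192 187 186 186 187 187 187 188 189 187 187 187 185
 184 184 182 165 140 140 138 141 138 133]
130 [127 128 128 127 162 200 188 188 186 187 188 188 188 189 188 188 189 186
 184 184 190 182 146 146 146 146 143 135]
132 [121 123 125 124 159 197 188 188 187 187 189 188 188 189 189 189 188 187
 184 184 190 182 146 147 147 145 144 135]
134 [119 126 123 123 155 192 189 189 188 187 188 189 188 189 188 188 189 187
 185 186 185 173 146 146 145 145 143 135]
136 [170 135 134 130 151 185 188 189 188 188 188 189 189 189 189 188 187 187
 185 185 185 173 147 146 146 146 143 132]
138 [204 204 205 205 197 182 188 189 189 188 187 188 189 189 188 188 188 187
 186 185 185 180 177 186 183 179 179 182]
140 [215 215 214 213 207 201 204 188 189 187 187 189 189 188 188 187 187 187
 186 185 184 184 189 196 191 188 185 186]
142 [218 217 216 217 213 205 200 190 188 186 185 188 189 188 188 190 193 190
 185 182 198 204 204 209 207 207 210 211]
144 [215 216 216 216 216 214 206 196 192 186 182 200 209 190 176 180 178 158
 161 204 213 213 214 213 213 213 213 213]
126 [103 103 102  62  17  14  16  13  13  13  15  15  15  15  15  15  15  15
  15  14  16  37  99 102 102 103 101 102]
130 [ 98  98 100 100  48  15  15  16  16  16  15  15  16  15  15  16  16  15
  16  16  16  27  67  66  67  69  76  88]
134 [89 88 96 98 49 14 14 16 16 15 15 15 16 15 16 17 16 15 16 16 16 30 65 65
 65 66 67 78]
138 [31 31 30 30 29 19 16 16 15 13 15 15 15 15 16 17 16 16 13 15 15 17 29 31
 31 33 33 31]
```

inch_along:
  ticks:
    - [0.05,0,0.0003,0.04,0,0,0]
    - [0.05,0,0.0003,0.056,0,0,0]
    - [0.05,0,0.0003,0.056,0,0,0]
    - [0.05,0,0.0003,0.059,0,0,0]
    - [0.05,0,0.0003,0.062,0,0,0]
    - [0.05,0,0.0003,0.064,0,0,0]
    - [0.05,0,0.0003,0.064,0,0,0]

```text
time: 15.78
ee_pos: [0.451, 0.2522, 0.1604]
ee_rot: [0.002, -0.089, 0.996, 0.0]
contact_force: [-2.4, -0.3, 11.8]
finger_gap: 0.107
gripper_force: 35.0
```

```bash
python3 - <<'E'
from h import *
delta(M+.09*UP,R3);s=manip.observe();print((R3.T@s["contact_force"]).round(1),s["wrist_torque"].round(2))
E
```

```text
shift [ 0.0011 -0.0006 -0.0016] rot [ 0.      0.0038 -0.    ] from [0.451  0.2522 0.1604]
[  2.4   0.1 -11.8] [-0.4   0.72  0.  ]
```

Contact of about 14 N at the bevel with a push along tool +x. I'll shift 1.5 mm that way and try again.

inch_along:
  ticks:
    - [0.05,0.0015,0,-0.002,0,0,0]
    - [0.05,0.0015,0,-0.002,0,0,0]
    - [0.05,0.0015,0,0.001,0,0,0]
    - [0.05,0.0015,0,0.004,0,0,0]
    - [0.05,0.0015,0,0.004,0,0,0]

```text
time: 16.4
ee_pos: [0.4503, 0.2525, 0.1555]
ee_rot: [0.003, -0.089, 0.996, 0.001]
contact_force: [3.8, 2.9, 2.8]
finger_gap: 0.111
gripper_force: 35.0
```

```bash
python3 - <<'E'
from h import *
delta(M+.09*UP,R3);s=manip.observe();print((R3.T@s["contact_force"]).round(1),s["wrist_torque"].round(2))
E
```

```text
shift [ 0.0004 -0.001  -0.0065] rot [ 0.0012  0.0059 -0.0003] from [0.4503 0.2525 0.1555]
[-4.2  2.2 -2.8] [ 1.03 -1.07  0.05]
```

It's in (foot 5 mm below the mouth). Continuing with a small trim.

inch_along:
  ticks:
    - [0.05,-0.0006,0.0004,0.003,0,0,0]
    - [0.05,-0.0006,0.0004,0.007,0,0,0]
    - [0.05,-0.0006,0.0004,0.011,0,0,0]
    - [0.05,-0.0006,0.0004,0.015,0,0,0]
    - [0.05,-0.0006,0.0004,0.015,0,0,0]

```text
time: 17.02
ee_pos: [0.4501, 0.2526, 0.1395]
ee_rot: [0.002, -0.089, 0.996, 0.0]
contact_force: [6.5, 3.7, -1.8]
finger_gap: 0.107
gripper_force: 35.0
```

```bash
python3 - <<'E'
from h import *
delta(M+.09*UP,R3);s=manip.observe();print((R3.T@s["contact_force"]).round(1),s["wrist_torque"].round(2))
E
```

```text
shift [ 0.0002 -0.0011 -0.0225] rot [ 0.0003  0.0034 -0.0002] from [0.4501 0.2526 0.1395]
[-7.1  2.5  1.8] [ 1.07 -1.36  0.03]
```

inch_along:
  ticks:
    - [0.05,-0.0008,0.0004,0.004,0,0,0]
    - [0.05,-0.0008,0.0004,0.01,0,0,0]
    - [0.05,-0.0008,0.0004,0.016,0,0,0]
    - [0.05,-0.0008,0.0004,0.022,0,0,0]
    - [0.05,-0.0008,0.0004,0.027,0,0,0]
    - [0.05,-0.0008,0.0004,0.029,0,0,0]
    - [0.05,-0.0008,0.0004,0.029,0,0,0]

```text
time: 17.9
ee_pos: [0.4502, 0.2527, 0.1103]
ee_rot: [0.001, -0.089, 0.996, -0.0]
contact_force: [5.6, 2.1, -3.7]
finger_gap: 0.109
gripper_force: 35.0
```

```bash
python3 - <<'E'
from h import *
delta(M+.035*UP,R3);s=manip.observe();print((R3.T@s["contact_force"]).round(1),s["wrist_torque"].round(2))
E
```

```text
shift [ 0.0004 -0.0013  0.0033] rot [-0.0004  0.0017 -0.0002] from [0.4502 0.2527 0.1103]
[-5.9  1.1  3.7] [ 0.59 -1.46  0.05]
```

Creep to the floor.

inch_along:
  ticks:
    - [0.05,-0.0008,0.0004,0.002,0,0,0]
    - [0.05,-0.0008,0.0004,0.003,0,0,0]
    - [0.05,-0.0008,0.0004,0.004,0,0,0]
    - [0.05,-0.0008,0.0004,0.005,0,0,0]
    - [0.05,-0.0008,0.0004,0.005,0,0,0]

```text
time: 18.52
ee_pos: [0.4504, 0.2531, 0.1054]
ee_rot: [0.0, -0.089, 0.996, -0.0]
contact_force: [1.7, 0.6, -2.6]
finger_gap: 0.105
gripper_force: 35.0
```

```bash
python3 - <<'E'
from h import *
delta(M+.035*UP,R3);s=manip.observe();print((R3.T@s["contact_force"]).round(1),s["wrist_torque"].round(2))
E
```

```text
shift [ 0.0007 -0.0016 -0.0016] rot [-0.0006  0.0006 -0.0002] from [0.4504 0.2531 0.1054]
[-1.7  0.3  2.6] [ 0.15 -0.48 -0.03]
```

inch_along:
  ticks:
    - [0.05,0,0,0.001,0,0,0]
    - [0.05,0,0,0.002,0,0,0]
    - [0.05,0,0,0.002,0,0,0]

```text
time: 18.9
ee_pos: [0.4507, 0.2533, 0.1053]
ee_rot: [0.001, -0.089, 0.996, -0.0]
contact_force: [-6.1, -3.6, 22.0]
finger_gap: 0.103
gripper_force: 35.0
```

```bash
python3 - <<'E'
from h import *
s=manip.observe();print((R3.T@s["contact_force"]).round(1),s["wrist_torque"].round(2))
E
```

```text
[  6.6  -2.5 -22. ] [-0.74  1.09 -0.03]
```

Solid floor contact. I'll let go with a partial opening and rise straight up.

inch_along:
  ticks:
    - [0.05,0,0,-0.002,0,0,0]
    - [0.4,0,0,-0.002,0,0,0]
    - [0.4,0,0,-0.002,0,0,0]
    - [0.4,0,0,-0.002,0,0,0]
    - [0.4,0,0,-0.002,0,0,0]
    - [0.4,0,0,-0.02,0,0,0]
    - [0.4,0,0,-0.07,0,0,0]
    - [0.4,0,0,-0.13,0,0,0]
    - [0.4,0.12,-0.13,-0.16,0,0,0]
    - [0.4,0.24,-0.26,-0.16,0,0,0]
    - [0.4,0.24,-0.26,-0.16,0,0,0]
    - [0.4,0.24,-0.26,-0.16,0,0,0]

```text
time: 20.4
ee_pos: [0.3156, 0.0424, 0.2566]
ee_rot: [0.001, -0.089, 0.996, -0.0]
contact_force: [0.5, -0.9, 1.6]
finger_gap: 0.399
gripper_force: 0.0
```

```bash
python3 - <<'E'
from h import *
t=manip.grab_frame("top");s=manip.grab_frame("side")
for d in(.005,-.005):
    q=[proj(s,M+.075*UP+k*.03*SX+d*SY) for k in(-1,1)];print("side top corners expected if home",np.round(q,1).tolist())
cv2.imwrite("pics/c9.png",np.hstack([crop(t,150,100,240,160,2),crop(s,240,110,80,80,4)]))
E
```

```text
side top corners expected if home [[269.9, 141.1], [286.2, 137.7]]
side top corners expected if home [[270.8, 142.4], [287.1, 139.0]]
```

View pics/c9.png

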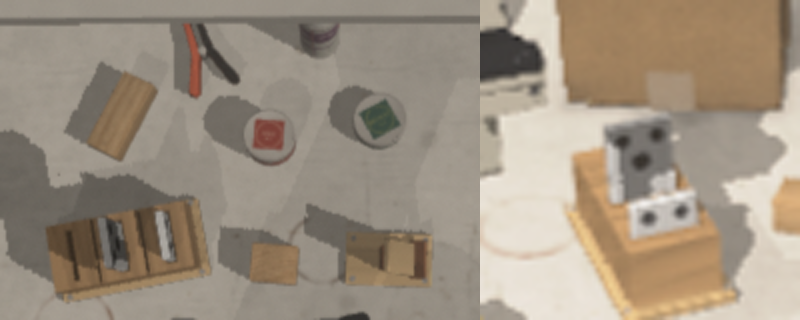

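The template stands upright in the middle slot. Its top corners in the side view, at about (271,141.5) and (288,139), match the "home" prediction. The bystanders are where they were and the arm is clear.

inch_along:
  ticks:
    - [0.4,0,0,0,0,0,0]
    - [0.4,0,0,0,0,0,0]

```text
time: 20.75
ee_pos: [0.3174, 0.0443, 0.2564]
ee_rot: [0.001, -0.089, 0.996, 0.0]
contact_force: [-0.2, 0.3, 1.0]
finger_gap: 0.401
gripper_force: 0.0
```

```bash
python3 -c "
from cell import manip
print(manip.job_done())"
```

```text
the job is handed in; nothing more can be done
None
```

I leaned the template on the rest, let go and re-gripped it, then slid it plain end first fully home in its slot and released it; I handed the job in at about 20.8 s with the other things where they were, and no verdict came back.

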